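Load a slide cassette through the scanner's dust flap

ROBOT

A 6-joint arm with a two-finger parallel gripper is mounted at the origin on the work surface. World frame = base frame: x ahead of the robot, y to its left, z up, the work surface at z = 0. Lengths are in m, angles in rad, forces in N, time in s.
With the tool pointing down it reaches from about 0.35 to 0.775 m from the base axis. Payload 5.5 kg.
Tool frame: the origin (TCP) lies at the very end of the fingers, on their centre line; the grasp point (between the pads) lies 19 mm behind it; z points along the fingers, y is the line along which they close (so a half turn about z gives the same grasp; the last joint's range is limited). The gripper opens to 85 mm and grips with 20 to 120 N. Pads are 22 mm wide; open, the fingers measure 114 mm over their backs; the gripper's body (76 mm by 85 mm) begins 54 mm behind the grasp point. The pads swing forward as they close: fully open they stand 13 mm farther back than shut.
Start: joints at [-1.447, 0.313, 0.046, 1.304, 0, 1.431], TCP at [0.15, -0.555, 0.231] pointing down, gripper open.
Joint ranges: [-2.76, 2.76], [-0.86, 1.69], [-1.03, 1.26], [-2.2, 2.34], [-1.47, 1.5], [-3.14, 3.14]. Speed limits (rad/s): [2.57, 2.57, 3.14, 3.14, 3.14, 3.14].

INTERFACE

Orientations are given as a unit quaternion [w, x, y, z].
In Python, from workcell import env, cams, ticket, spotter gives the robot as it stands.
- The arm moves only by the tool jog_arm, never from a script. Its argument "increments" is a list that holds one entry, the list of rows, each a list of 7 numbers: the shift along the tool's x, y, z in units of 0.25 m (1.0 is 0.25 m), then the turn, a rotation vector about the tool's x, y, z in units of 180 degrees (1.0 is 180 degrees), then the closure in counts, from 0 (fully open) to 255 (shut). A call has 1 to 20 rows; each row shifts and turns the commanded pose from where the row before left it, along the tool's axes as they then stand; what a row does not reach is not made up. A row lasts 1/10 s, in which the tool goes at most 50 mm and 8.59 degrees, less where a joint would pass 70% of its speed; a pose out of reach is approached as far as the arm can. A call with a number of a shift or a turn outside -1 to 1 is refused whole. A call with a gripper value outside its range is refused whole. The fingers move at their own pace and stop on an object; "force" is the grip in N (left out, the last holds). Time passes only in rows, so rows that do not move let the fingers close. It gives the time, the measured TCP pose, the force, the opening and the grip force at its end, in the units of the state.
- env.get_state(): the state, without advancing time (a new reading comes with each control period).
- cams.read_camera(name): name is "scene" or "top"; returns a dict with "pixels" (480x640x3 uint8, red, green, blue), "fx", "fy", "cx", "cy" (pixels), "xyz" and "attitude" of the camera in the world. Camera axes: x right, y down, z forward; pixel columns grow to the right and rows downward; lengths in m; the calibration is good to about 2 mm. A picture is of the moment at which its call begins. There is no depth.
- ticket.hand_in(): hands the job in; it is judged then, once.
Trained networks look in the newest picture that a camera, given by its name, has taken for a name from the list of things; names that differ only in an ending like _2 or _b are one class to them, and where a whole thing is asked for, a point or a joint stands for the part that bears it (a point fixed in the world has none). Each returns a list of dicts, best first, with "conf" (0 to 1); they miss things now and then, are a little off and sometimes report something else, mostly with a low value. They report only what shows in the picture. A call takes as long as a camera call. They do not tell look-alikes from the thing itself.
- spotter.find_in(target, camera): "uv" ([column, row] in pixels, amid what is visible of it).
- spotter.cut_out(target, camera): "region" (480x640 bool, what is visible of it) and "uv" ([column, row] in pixels, amid what is visible of it).
- spotter.landmark_of(target, camera): "uv" ([column, row] in pixels: a listed point, or the origin of a listed thing).
The state is a dict: "clock": time; "joint_pos": joint angles; "qvel": joint speeds; "tau": joint torques, N m; "tcp_pos": TCP position; "orientation": TCP orientation; "wrist_force": force on the tool from outside, world axes, zero at the start; "ft_torque": the same for the moment, N m; "finger_gap": finger opening in m; "grip_force": force on a finger pad.
Only numpy, scipy, OpenCV 4.12 (cv2) and the standard library are available. Lean on these libraries where they do the work, as an engineer would, in place of code of your own. Each camera call takes 0.05 s, during which the arm holds its last target. There are 200 camera calls.

TASK

Take the empty steel slide rack off the scanner's loading track and stand it upright in the white return tray. Then set the stepped black slide cassette (the longer one, with a low tail) on the track, tall end towards the machine, and push it through the spring dust flap until the whole cassette is inside and the flap has swung fully shut behind it. Do not knock over or push aside the other things on the bench.

Things in the scene. Friction and masses are not known exactly. Their poses are not given: they have to be found in the camera images.
- port (a point): Loading port of the cream slide scanner (fixed). Point on the track floor in the middle of the port mouth, 30 mm above the table. x = loading direction (along the track, into the machine), y across the track, z up. Opening 62 mm wide, 76 mm high. The floor goes on level inside to a stop at x = 210 mm; a clear window on top shows the inside.
- track_end (a point): Outer end of the scanner's level aluminium track, on its floor, mid-width; 190 mm before the port mouth, same axes. Track 60 mm wide between steel side rails 6 mm thick and 8 mm high.
- lintel (a point): Middle of the lower front edge of the black lintel over the port, 76 mm above the track floor, in the plane of the mouth, same axes. Lintel 12 mm deep, 14 mm high. Cheeks flush with the mouth reach 71 mm to either side and 110 mm above the track floor; housing from x = 230 mm is 200 mm above it. An upright gripper cannot follow the cassette into the mouth: lean it back 30 to 45 degrees.
- flap (a joint): Aluminium dust flap in the port, 58 wide x 48 mm long, hinged at its top edge (6 mm inside, 76 mm above the track floor), hanging to 28 mm above the floor. 0 = shut (upright), positive = swung into the machine, to 1.4 rad. Opens inward only; light return spring, up to about 2 N at its edge. The cassette's tall body lifts it to about 1.05; it falls shut once the tail's end is 8 mm or more inside the mouth.
- cassette_center (a point): Centre, half-way up, of the tall body of the black cassette to load (loose, 0.25 kg). 148 mm long in all: body 106 long x 48 wide x 52 mm high, behind it a low tail 42 long x 40 wide x 24 mm high, undersides level. x points from tail to tall end (tall end face at x = +53, step at -53, tail's end face at -95 mm), z up. Glass slides show on top. Grip across its 48 mm width.
- cassette_tail (a point): Middle of the end face of the cassette's low tail, 12 mm above its underside; same axes as the cassette.
- cassette_nose (a point): Middle of the tall end face of the cassette, 26 mm above its underside; same axes as the cassette.
- rack_bar (a point): Centre of the carrying bar of the empty steel slide rack (loose, 0.16 kg), which starts on the track. Bar 90 mm long along the rack's x axis, 12 mm wide, 10 mm high, its centre 75 mm above the rack's underside; the foot is 90 x 46 mm, the ends 40 mm high, open between there and the bar. z up.
- tray_in (a point): Centre of the inner floor, 4 mm above the table, of the white open return tray (fixed), 180 mm long (x) x 130 mm (y) outside, 30 mm high, walls 4 mm.
- short_box_center (a point): Bystander: a plain black slide box 86 long (x) x 48 wide x 52 mm high with no tail; its centre. Stays where it is.
- wash_bottle_mid (a point): Bystander: white wash bottle, 66 mm diameter, 160 mm high; its middle.
- specimen_jar_mid (a point): Bystander: clear jar with white lid, 60 mm diameter, 75 mm high; its middle.
- beaker_mid (a point): Bystander: glass beaker, 68 mm diameter, 85 mm high; its middle.
- vial_mid (a point): Bystander: amber vial, 26 mm diameter, 55 mm high; its middle.
- petri_mid (a point): Bystander: clear dish, 90 mm diameter, 15 mm high; its middle.
- mailer_mid (a point): Bystander: flat cardboard mailer, 50 x 76 x 16 mm; its middle.
Not all that is in view belongs to the job. Leave any blue look-alike of the part that bears cassette_center alone. What is shaped like the part that bears rack_bar but brown is not meant.

How it is judged:
On the way, in this order (a step that is already met when the one before it is completed fails the run):
1. the rack stands in the return tray (x of rack_bar in the frame of tray_in between -0.066 and 0.066 m and y of rack_bar in the frame of tray_in between -0.046 and 0.046 m and angle between rack_bar's own z axis and vertical below 0.15 rad and height (world z) of rack_bar below 0.095 m), for 0.2 s.
2. the cassette's tall end, leading, has pushed the flap open (value of joint flap above 0.6 rad and x of cassette_nose in the frame of port above 0.02 m and x of cassette_tail in the frame of port below 0 m), for 0.1 s.
At the end, for the whole second after the job is handed in: Rack upright in the tray (bar within 66 x 46 mm of its centre, lean under 0.15 rad, on its floor). Cassette in the scanner, tall end first, tail 4 mm or more inside the mouth, within 15 mm of the track's middle, level within 0.1 rad. Flap shut (under 0.06 rad) and still (all of step 1 and x of cassette_tail in the frame of port above 0.004 m and x of cassette_nose in the frame of port above 0.14 m and y of cassette_center in the frame of port between -0.015 and 0.015 m and angle between cassette_center's own z axis and vertical below 0.1 rad and value of joint flap below 0.06 rad and velocity of joint flap below 0.1 rad/s); the robot touches nothing.
It fails at once if a bystander is shifted by more than 30 mm or tipped (distance of any of wash_bottle_mid, specimen_jar_mid, beaker_mid, vial_mid, petri_mid, mailer_mid, short_box_center from where it was at the start of the episode above 0.03 m or angle between any of wash_bottle_mid, specimen_jar_mid, beaker_mid, vial_mid, petri_mid, mailer_mid, short_box_center's own z axis and vertical above 0.5 rad).
It also fails if it takes over 69 s, if anything falls off the work surface, if the arm or the gripper's body presses on something with over 40 N, if the wrist force passes 120 N, or if a joint passes its speed limit or range.

## Working session

There is one attempt and no reset: what is moved stays moved. The work goes in short steps, Python scripts to look and compute and a tool call to move; the robot and the scene stay as the last step left them, time stands still between calls to the robot, and variables do not carry over. Pictures are saved under pics/ and viewed, at most 10 in all, crops included, and the job is handed in when it is done.

Besides the shell and the picture viewer there is one more tool, called after "Request:" by a JSON object that holds its "name" and its "arguments", one argument or row to a line. jog_arm: Moves the arm, as the interface text tells. Shifts and turns lie within -1 to 1; 1 stands for 0.25 m of shift or 180 degrees of turn. Its arguments: {"type":"object","properties":{"increments":{"type":"array"},"force":{"type":"number"}},"required":["increments"]}

```bash
mkdir -p pics; cat > h.py <<'E'
import numpy as np, cv2
from scipy.spatial.transform import Rotation as R
from workcell import env, cams, ticket, spotter
def rot(a):
    a=np.array(a,float)
    return a if a.shape==(3,3) else R.from_quat(a[[1,2,3,0]]).as_matrix()
def ray(c,uv):
    d=rot(c["attitude"])@np.array([(uv[0]-c["cx"])/c["fx"],(uv[1]-c["cy"])/c["fy"],1]); return np.array(c["xyz"]),d
def atz(c,uv,z):
    o,d=ray(c,uv); return o+d*(z-o[2])/d[2]
def tri(c1,u1,c2,u2):
    A=[];b=[]
    M=np.zeros((3,3));v=np.zeros(3)
    for c,u in((c1,u1),(c2,u2)):
        o,d=ray(c,u); d=d/np.linalg.norm(d); P=np.eye(3)-np.outer(d,d); M+=P; v+=P@o
    return np.linalg.solve(M,v)
def proj(c,p):
    q=rot(c["attitude"]).T@(np.array(p)-np.array(c["xyz"])); return np.array([c["fx"]*q[0]/q[2]+c["cx"],c["fy"]*q[1]/q[2]+c["cy"]])
E
python3 - <<'E'
from h import *
np.set_printoptions(precision=4,suppress=True)
C={}
for n in("scene","top"):
    c=C[n]=cams.read_camera(n); cv2.imwrite(f"pics/{n}0.png",c["pixels"][...,::-1]); print(n,c["xyz"],c["attitude"],c["fx"])
for t in "port track_end lintel cassette_center cassette_tail cassette_nose rack_bar tray_in short_box_center".split():
    for n in C:
        for d in spotter.landmark_of(t,n)[:3]: print(t,n,np.round(d["uv"],1),round(d["conf"],2))
print(env.get_state())
E
```

```text
scene [ 1.0399 -0.4495  0.9033] [-0.2937  0.8516  0.4088 -0.1462] 465.8528655101898
top [ 0.3588 -0.074   1.1577] [-0.0609  0.7132 -0.6962  0.0532] 529.5223975243331
port scene [391.2 218.4] 0.63
track_end scene [333.3 257.8] 0.73
track_end top [316.7 231.6] 0.94
lintel scene [394.  197.8] 0.63
lintel top [223.9 226. ] 0.8
cassette_center scene [294.7 332.7] 0.95
cassette_center scene [276.7 201.7] 0.76
cassette_center top [398.9 193.2] 0.83
cassette_center top [314.6 339.8] 0.82
cassette_tail scene [259.7 367.7] 0.82
cassette_tail scene [290.4 232.1] 0.82
cassette_tail scene [173.8 351.5] 0.66
cassette_tail top [321.6 297.7] 0.97
cassette_nose scene [309.3 311.8] 0.84
cassette_nose scene [271.  188.4] 0.68
cassette_nose top [378.8 197.1] 0.85
rack_bar scene [356.8 224.1] 0.66
rack_bar top [179.1 143.5] 0.97
rack_bar top [280.2 225. ] 0.69
tray_in scene [170.9 352.8] 0.98
tray_in scene [389.9 220.1] 0.69
tray_in top [496.9 254.8] 0.97
short_box_center scene [237.8 258.7] 0.74
short_box_center top [393.1 296. ] 0.75
short_box_center top [220.1 225.5] 0.35
{'clock': 1.0, 'joint_pos': array([-1.4466,  0.3132,  0.0461,  1.3036, -0.    ,  1.4312]), 'qvel': array([-0.0028, -0.0003,  0.0007,  0.0008, -0.0004,  0.0002]), 'tau': array([ -0.0013, -48.0471,  29.882 ,   0.0001,  -0.0002,  -0.    ]), 'tcp_pos': array([ 0.1499, -0.5552,  0.2313]), 'orientation': array([ 0.0001,  0.9913,  0.1315, -0.    ]), 'wrist_force': array([ 0.6903,  1.2253, -0.3989]), 'ft_torque': array([-0.0543, -0.0017,  0.0213]), 'grip_force': 0.0, 'finger_gap': 0.08545191201677428}
```

View pics/scene0.png

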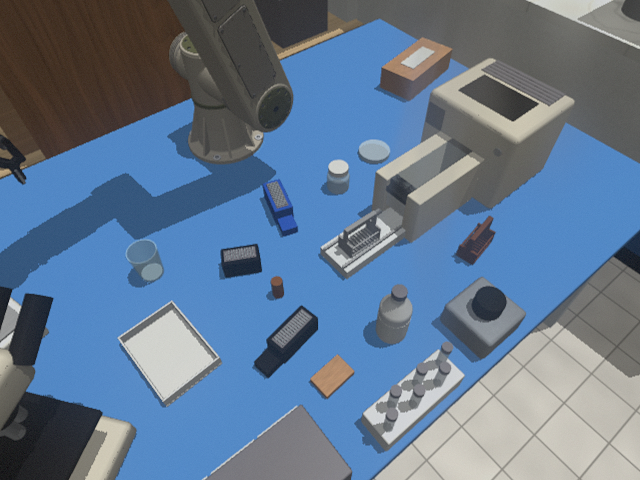

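View pics/top0.png

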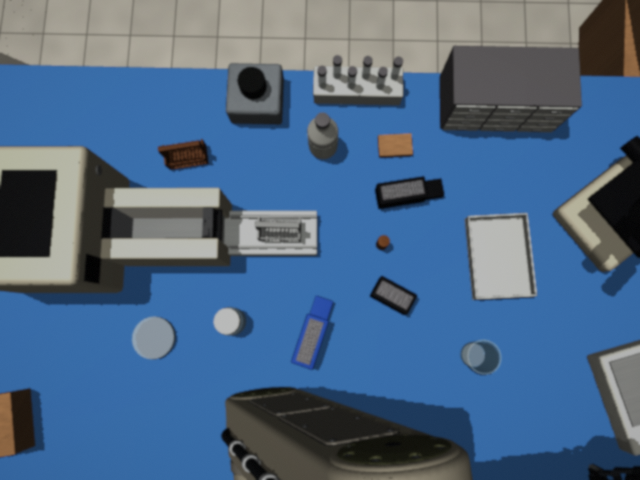

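The scene view shows the black tailed cassette at (290,338), tail towards lower left, the steel rack on the track at (360,235) and the tray at (170,350). In the top view these are at (408,192), (281,231) and (501,256).

Look-alikes, in top-view pixels:
- **Cassette:** black with tail at (408,192) is the one I want. The blue one at (312,335) and the plain short box at (393,296) are not.
- **Rack:** steel at (281,231) is the one I want. The brown one at (184,153) is not.

Next I measure and check with a wireframe overlay.

```bash
cat > m.py <<'E'
from h import *
from scipy.optimize import least_squares
np.set_printoptions(precision=4,suppress=True)
def T(x,y,yaw,z0,P):
    c,s=np.cos(yaw),np.sin(yaw); P=np.array(P,float); return np.c_[x+c*P[:,0]-s*P[:,1],y+s*P[:,0]+c*P[:,1],z0+P[:,2]]
def box(x0,x1,w,z0,z1): return [(x,y,z) for x in(x0,x1) for y in(-w/2,w/2) for z in(z0,z1)]
CAS=box(-.053,.053,.048,0,.052)+box(-.095,-.053,.040,0,.024)
TRK=[(0,-.036,.008),(0,.036,.008),(0.19,-.036,.008),(0.19,.036,.008)]
def best(t,n,near,r=45,kind="landmark_of"):
    L=[d for d in getattr(spotter,kind)(t,n) if np.hypot(*(np.array(d["uv"])-near))<r]
    return L[0] if L else None
def hull(c,P,sh=(480,640)):
    m=np.zeros(sh,np.uint8); q=np.array([proj(c,p) for p in P])
    return q
def fit(C,obs,init,z0):
    # obs: list (cam,uv,localpoint)
    def f(v): return np.concatenate([proj(C[n],T(v[0],v[1],v[2],z0,[p])[0])-uv for n,uv,p in obs])
    r=least_squares(f,init,loss="soft_l1"); return r.x,f(r.x).reshape(-1,2)
E
python3 - <<'E'
from m import *
C={n:cams.read_camera(n) for n in("scene","top")}
near={"cassette_center":((295,333),(400,193)),"cassette_tail":((259,367),(440,190)),"cassette_nose":((310,312),(378,197)),"track_end":((333,258),(317,231)),"lintel":((394,198),(224,226)),"port":((391,218),(224,230)),"rack_bar":((357,224),(280,225)),"tray_in":((171,352),(501,256))}
h={"cassette_center":.026,"cassette_tail":.012,"cassette_nose":.026,"track_end":.03,"lintel":.106,"port":.03,"rack_bar":.105,"tray_in":.004}
U={}
for t,nn in near.items():
    for n,p in zip(C,nn):
        d=best(t,n,p,25)
        if d: U[t,n]=np.array(d["uv"]); print(t,n,U[t,n],atz(C[n],d["uv"],h[t]))
    if (t,"scene") in U and (t,"top") in U: print("   tri",tri(C["scene"],U[t,"scene"],C["top"],U[t,"top"]))
loc={"cassette_center":(0,0,.026),"cassette_tail":(-.095,0,.012),"cassette_nose":(.053,0,.026)}
o=[(n,U[t,n],loc[t]) for (t,n) in U if t in loc]
a=atz(C["top"],(401,192),.026); b,r=fit(C,o,[a[0],a[1],1.5],0); print("cas",b,r)
loc={"track_end":(0,0,0),"lintel":(.19,0,.076),"port":(.19,0,0)}
o=[(n,U[t,n],loc[t]) for (t,n) in U if t in loc]
a=atz(C["top"],(317,231),.03); k,r=fit(C,o,[a[0],a[1],1.5],.03); print("trk",k,r)
im=C["top"]["pixels"][...,::-1].copy(); im=cv2.resize(im,None,fx=3,fy=3,interpolation=2)
def dot(P,col):
    for p in P:
        u=proj(C["top"],p); cv2.circle(im,tuple(int(v*3+1) for v in u),3,col,-1)
dot(T(*b,0,CAS),(0,0,255)); dot(T(*k,.03,TRK),(0,255,0))
dot(T(*k,.03,[(.19,0,0),(.19,0,.076),(.19,-.071,.11),(.19,.071,.11)]),(255,0,255))
cv2.imwrite("pics/ov1.png",im[480:1000,560:1350])
E
```

```text
cassette_center scene [297.9 332.6] [ 0.6559 -0.2192  0.026 ]
cassette_center top [402.3 194.7] [ 0.6458 -0.2327  0.026 ]
   tri [ 0.6506 -0.2258  0.0236]
cassette_tail scene [263.5 371.5] [ 0.6751 -0.3197  0.012 ]
cassette_tail top [440.2 186.2] [ 0.6706 -0.3188  0.012 ]
   tri [ 0.6725 -0.3194  0.0064]
cassette_nose scene [309.2 315.6] [ 0.6391 -0.1768  0.026 ]
cassette_nose top [376.4 195.9] [ 0.6418 -0.176   0.026 ]
   tri [ 0.6407 -0.1767  0.0284]
track_end scene [334.2 260.7] [ 0.5641 -0.0467  0.03  ]
track_end top [316.6 232. ] [ 0.5577 -0.0471  0.03  ]
   tri [ 0.5598 -0.0454  0.0236]
lintel scene [395.2 197.9] [0.5559 0.1434 0.106 ]
lintel top [222.2 226.4] [0.5513 0.1424 0.106 ]
   tri [0.553  0.1446 0.1022]
port scene [391.3 218.3] [0.5534 0.1444 0.03  ]
rack_bar scene [358.7 224.8] [0.5634 0.0237 0.105 ]
rack_bar top [280.1 225. ] [0.5571 0.0253 0.105 ]
   tri [0.5589 0.0268 0.0982]
tray_in scene [169.3 352.5] [ 0.5159 -0.4476  0.004 ]
tray_in top [496.1 256. ] [ 0.5181 -0.441   0.004 ]
   tri [ 0.517  -0.4446  0.0028]
cas [ 0.6514 -0.2273  1.8003] [[-4.4216  0.6973]
 [-2.4929 -2.5585]
 [-0.6106 -0.7573]
 [ 0.4073 -1.0285]
 [ 0.516  -0.2276]
 [-0.1809  1.0736]]
trk [ 0.5608 -0.0466  1.6095] [[-0.8906 -0.9436]
 [-0.2272 -1.4326]
 [-0.7815 -0.5789]
 [-0.3941 -1.0478]
 [-0.3311  0.2341]]
```

View pics/ov1.png

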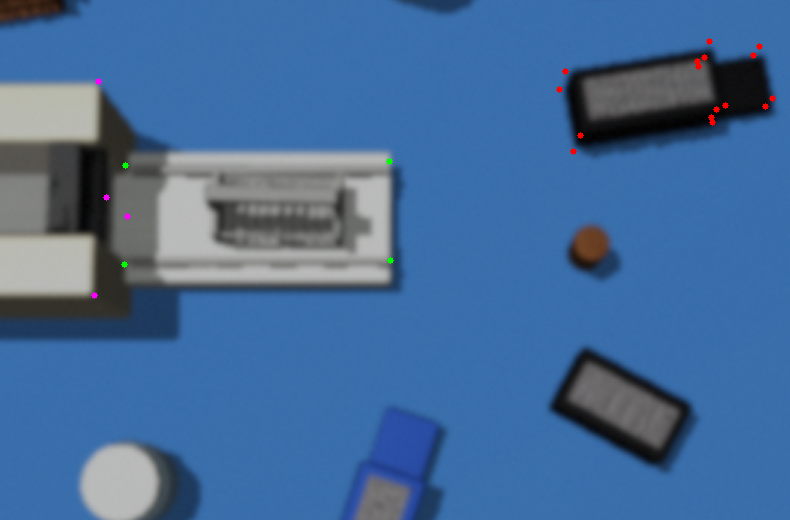

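The overlay confirms the choice of the black stepped cassette, with its tail at the right, near crop (745,87). My track line sits slightly too far out at the outer end: the rail centre is near crop row 219 and my dots are near 211. I'll refine the track, cassette and tray with silhouettes and edges.

```bash
python3 - <<'E'
from m import *
from scipy.optimize import minimize
C={n:cams.read_camera(n) for n in("scene","top")}
def sil(c,parts):
    m=np.zeros((480,640),np.uint8)
    for P in parts:
        q=np.array([proj(c,p) for p in P],np.float32)
        cv2.fillConvexPoly(m,np.round(cv2.convexHull(q)*16).astype(np.int32),1,shift=4)
    return m>0
def iou(v,M,B,z0):
    s=0
    for n,m in M.items():
        k=sil(C[n],[T(*v,z0,b) for b in B]); s+=(k&m).sum()/max(1,(k|m).sum())
    return -s/len(M)
def run(t,near,B,v0,z0):
    M={}
    for n,p in near.items():
        d=best(t,n,p,40,"cut_out")
        if d: M[n]=d["region"]; print(t,n,d["region"].sum(),np.array(d["uv"]))
    S=np.array([v0]+[np.array(v0)+e for e in np.diag([.012,.012,.15])])
    r=minimize(iou,v0,args=(M,B,z0),method="Nelder-Mead",options=dict(initial_simplex=S,xatol=1e-4,fatol=1e-4)); print(t,r.x,r.fun)
run("cassette_center",{"scene":(290,337),"top":(408,192)},[CAS[:8],CAS[8:]],[.651,-.2273,1.72],0)
rk=[box(-.045,.045,.012,.07,.08),box(-.045,.045,.046,0,.004),box(-.045,-.041,.046,0,.04),box(.041,.045,.046,0,.04)]
run("rack_bar",{"scene":(357,235),"top":(280,231)},rk,[.556,.025,1.58],.03)
run("tray_in",{"scene":(170,350),"top":(501,256)},[box(-.09,.09,.13,0,.03)],[.517,-.444,0.05],0)
g=cv2.cvtColor(C["top"]["pixels"],cv2.COLOR_RGB2GRAY)
for a,b in((238,246),(306,314)): print(a,g[200:270,a:b].mean(1).round().astype(int).tolist())
print("cols",g[240:246,300:330].mean(0).round())
for e in (-.036,-.03,.03,.036): print(e,[proj(C["top"],[.555+e,y,.038]).round(1).tolist() for y in(-.04,.105)])
E
```

```text
cassette_center scene 2205 [290.7 337.6]
cassette_center top 1623 [406.1 192.5]
cassette_center [ 0.6516 -0.2303  1.7572] -0.9319747698500296
rack_bar scene 1083 [357.2 235.6]
rack_bar top 1074 [281.9 229.3]
rack_bar [0.5587 0.0312 1.5603] -0.9018139230853034
tray_in scene 5778 [171.  351.2]
tray_in top 5382 [499.9 255.1]
tray_in [ 0.5165 -0.4458  0.0764] -0.969023456661588
238 [102, 102, 102, 102, 102, 100, 96, 86, 76, 75, 92, 118, 135, 137, 129, 123, 120, 111, 114, 131, 142, 148, 153, 159, 166, 170, 172, 172, 172, 172, 172, 172, 172, 172, 172, 173, 172, 172, 172, 172, 172, 172, 172, 172, 172, 164, 149, 130, 122, 141, 164, 168, 156, 132, 96, 67, 56, 55, 54, 55, 55, 55, 55, 55, 55, 55, 55, 55, 55, 55]
306 [102, 102, 102, 102, 101, 102, 101, 102, 102, 111, 132, 160, 178, 181, 170, 155, 140, 124, 128, 158, 179, 185, 185, 185, 184, 184, 184, 185, 184, 184, 183, 176, 162, 148, 143, 142, 144, 150, 166, 179, 184, 184, 185, 184, 181, 170, 153, 140, 149, 171, 183, 184, 178, 154, 110, 72, 65, 80, 95, 101, 101, 102, 102, 102, 101, 102, 102, 101, 102, 102]
cols [125. 130. 132. 129. 136. 156. 174. 182. 183. 182. 183. 183. 183. 183.
 179. 166. 132.  86.  63.  70.  86.  98. 101. 102. 102. 102. 102. 101.
 102. 102.]
-0.036 [[312.7, 249.1], [245.0, 247.5]]
-0.03 [[312.8, 246.3], [245.1, 244.7]]
0.03 [[313.6, 218.8], [246.5, 217.3]]
0.036 [[313.6, 216.1], [246.6, 214.6]]
```

Request:
{"name": "jog_arm", "arguments": {
  "increments": [
    [[0, 0, 0, 0, 0, -0.0462, 0], [0, 0, 0, 0, 0, -0.0462, 0], [0, 0, 0, 0, 0, -0.0462, 0], [0, 0, 0, 0, 0, -0.0462, 0], [0, 0, 0, 0, 0, -0.0462, 0], [0, 0, 0, 0, 0, -0.0462, 0], [0, 0, 0, 0, 0, -0.0462, 0], [0, 0, 0, 0, 0, -0.0462, 0], [0, 0, 0, 0, 0, -0.0462, 0], [0.146, 0.102, 0.0128, 0, 0, 0, 0], [0.146, 0.102, 0.0128, 0, 0, 0, 0], [0.146, 0.102, 0.0128, 0, 0, 0, 0], [0.146, 0.102, 0.0128, 0, 0, 0, 0], [0.146, 0.102, 0.0128, 0, 0, 0, 0], [0.146, 0.102, 0.0128, 0, 0, 0, 0], [0.146, 0.102, 0.0128, 0, 0, 0, 0], [0.146, 0.102, 0.0128, 0, 0, 0, 0], [0.146, 0.102, 0.0128, 0, 0, 0, 0], [0.146, 0.102, 0.0128, 0, 0, 0, 0], [0.146, 0.102, 0.0128, 0, 0, 0, 0]]
  ]
}}

```text
clock: 4.3
tcp_pos: [0.4316, -0.1523, 0.1963]
orientation: [0.001, 0.707, 0.707, 0.0]
wrist_force: [0.2, -1.3, 0.1]
finger_gap: 0.0853
grip_force: 0.0
```

Request:
{"name": "jog_arm", "arguments": {
  "increments": [
    [[0.146, 0.102, 0.0128, 0, 0, 0, 0], [0.146, 0.102, 0.0128, 0, 0, 0, 0], [0.146, 0.102, 0.0128, 0, 0, 0, 0], [0.146, 0.102, 0.0128, 0, 0, 0, 0], [0.146, 0.102, 0.0128, 0, 0, 0, 0], [0, 0, 0, 0, 0, 0, 0], [0, 0, 0, 0, 0, 0, 0]]
  ]
}}

```text
clock: 5.0
tcp_pos: [0.5583, 0.0295, 0.1795]
orientation: [-0.0, 0.707, 0.708, -0.001]
wrist_force: [-0.1, -0.2, 0.1]
finger_gap: 0.0856
grip_force: 0.0
```

Request:
{"name": "jog_arm", "arguments": {
  "increments": [
    [[0, 0, 0.094, 0, 0, 0, 0], [0, 0, 0.094, 0, 0, 0, 0], [0, 0, 0.094, 0, 0, 0, 0], [0, 0, 0.09, 0, 0, 0, 0], [0, 0, 0, 0, 0, 0, 0], [0, 0, 0, 0, 0, 0, 255], [0, 0, 0, 0, 0, 0, 255], [0, 0, 0, 0, 0, 0, 255], [0, 0, 0, 0, 0, 0, 255], [0, 0, 0, 0, 0, 0, 255], [0, 0, 0, 0, 0, 0, 255], [0, 0, 0, 0, 0, 0, 255], [0, 0, 0, 0, 0, 0, 255], [0, 0, 0, 0, 0, 0, 255], [0, 0, 0, 0, 0, 0, 255]]
  ],
  "force": 50
}}

```text
clock: 6.5
tcp_pos: [0.5589, 0.0285, 0.0878]
orientation: [0.001, 0.707, 0.707, 0.0]
wrist_force: [-1.3, -0.2, 5.9]
finger_gap: 0.011
grip_force: 49.5
```

Request:
{"name": "jog_arm", "arguments": {
  "increments": [
    [[0, 0, -0.06, 0, 0, 0, 255], [0, 0, -0.1, 0, 0, 0, 255], [0, 0, -0.1, 0, 0, 0, 255], [0, 0, -0.1, 0, 0, 0, 255], [0, 0, 0, 0, 0, 0, 255], [-0.08, -0.007, 0, 0, 0, 0, 255], [-0.158, -0.014, 0, 0, 0, 0, 255], [-0.158, -0.014, 0, 0, 0, 0, 255], [-0.158, -0.014, 0, 0, 0, 0, 255], [-0.158, -0.014, 0, 0, 0, 0, 255], [-0.158, -0.014, 0, 0, 0, 0, 255], [-0.158, -0.014, 0, 0, 0, 0, 255], [-0.158, -0.014, 0, 0, 0, 0, 255], [-0.158, -0.014, 0, 0, 0, 0, 255], [-0.158, -0.014, 0, 0, 0, 0, 255], [-0.158, -0.014, 0, 0, 0, 0, 255], [-0.158, -0.014, 0, 0, 0, 0, 255], [-0.08, -0.007, 0, 0, 0, 0, 255], [0, 0, 0, 0, 0, 0, 255]]
  ]
}}

```text
clock: 8.4
tcp_pos: [0.5146, -0.4487, 0.1741]
orientation: [-0.001, 0.709, 0.706, -0.0]
wrist_force: [0.0, 0.6, -2.6]
finger_gap: 0.0112
grip_force: 49.0
```

Request:
{"name": "jog_arm", "arguments": {
  "increments": [
    [[0, 0, 0, 0, 0, -0.0437, 255], [0, 0, 0, 0, 0, -0.0437, 255], [0, 0, 0, 0, 0, -0.0437, 255], [0, 0, 0, 0, 0, -0.0437, 255], [0, 0, 0, 0, 0, -0.0437, 255], [0, 0, 0, 0, 0, -0.0437, 255], [0, 0, 0, 0, 0, -0.0437, 255], [0, 0, 0, 0, 0, -0.0437, 255], [0, 0, 0, 0, 0, -0.0437, 255], [0, 0, 0, 0, 0, -0.0437, 255], [0, 0, 0, 0, 0, -0.0437, 255], [0, 0, 0, 0, 0, -0.0437, 255], [0, 0, 0, 0, 0, 0, 255], [0, 0, 0, 0, 0, 0, 255]]
  ]
}}

```text
clock: 9.8
tcp_pos: [0.5159, -0.4448, 0.1761]
orientation: [-0.001, -0.037, 0.999, 0.001]
wrist_force: [0.2, 0.3, -2.5]
finger_gap: 0.011
grip_force: 49.0
```

```bash
python3 - <<'E'
from m import *
c=cams.read_camera("scene"); cv2.imwrite("pics/s2.png",c["pixels"][...,::-1]); s=env.get_state(); print(s["tcp_pos"],s["orientation"],s["finger_gap"],s["joint_pos"],s["wrist_force"])
E
```

```text
[ 0.516  -0.445   0.1763] [-0.0004 -0.0369  0.9993  0.0005] 0.010844674349516574 [-0.8294  0.544   0.2637  1.2918  0.0001 -0.9032] [ 0.1314 -0.0242 -2.112 ]
```

View pics/s2.png

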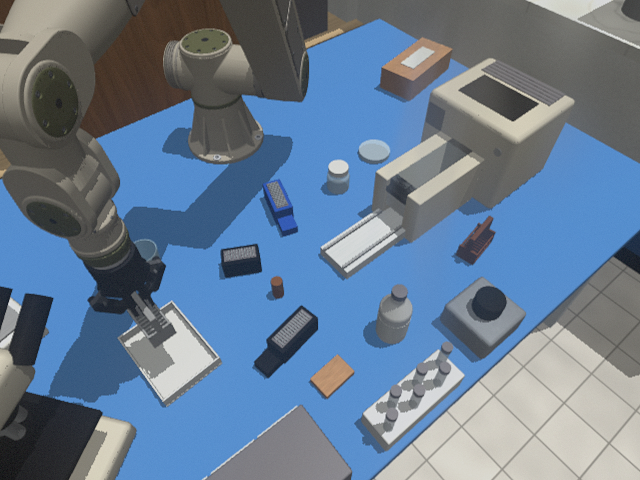

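The picture shows the track empty and the rack hanging level from the gripper over the tray, near (160,340). I'll lower it and release.

Request:
{"name": "jog_arm", "arguments": {
  "increments": [
    [[0, 0, 0.09, 0, 0, 0, 255], [0, 0, 0.09, 0, 0, 0, 255], [0, 0, 0.09, 0, 0, 0, 255], [0, 0, 0.09, 0, 0, 0, 255], [0, 0, 0.05, 0, 0, 0, 255], [0, 0, 0.025, 0, 0, 0, 255], [0, 0, 0.014, 0, 0, 0, 255], [0, 0, 0, 0, 0, 0, 255], [0, 0, 0, 0, 0, 0, 255], [0, 0, 0, 0, 0, 0, 255]]
  ]
}}

```text
clock: 10.85
tcp_pos: [0.5165, -0.4465, 0.066]
orientation: [0.001, -0.038, 0.999, -0.001]
wrist_force: [-0.0, 0.1, -0.8]
finger_gap: 0.0106
grip_force: 49.0
```

Request:
{"name": "jog_arm", "arguments": {
  "increments": [
    [[0, 0, 0.008, 0, 0, 0, 255], [0, 0, 0.006, 0, 0, 0, 255], [0, 0, 0, 0, 0, 0, 255], [0, 0, 0, 0, 0, 0, 150], [0, 0, 0, 0, 0, 0, 100], [0, 0, 0, 0, 0, 0, 0], [0, 0, 0, 0, 0, 0, 0], [0, 0, 0, 0, 0, 0, 0], [0, 0, 0, 0, 0, 0, 0], [0, 0, -0.05, 0, 0, 0, 0], [0, 0, -0.1, 0, 0, 0, 0], [0, 0, -0.15, 0, 0, 0, 0], [0, 0, -0.15, 0, 0, 0, 0], [0, 0, -0.1, 0, 0, 0, 0], [0, 0, 0, 0, 0, 0, 0]]
  ]
}}

```text
clock: 12.35
tcp_pos: [0.5177, -0.4478, 0.2054]
orientation: [0.003, -0.038, 0.999, -0.004]
wrist_force: [-1.2, -0.3, 0.8]
finger_gap: 0.0853
grip_force: 0.0
```

Request:
{"name": "jog_arm", "arguments": {
  "increments": [
    [[0, 0, 0, 0, 0, 0.0421, 0], [0, 0, 0, 0, 0, 0.0421, 0], [0, 0, 0, 0, 0, 0.0421, 0], [0, 0, 0, 0, 0, 0.0421, 0], [0, 0, 0, 0, 0, 0.0421, 0], [0, 0, 0, 0, 0, 0.0421, 0], [0, 0, 0, 0, 0, 0.0421, 0], [0, 0, 0, 0, 0, 0.0421, 0], [0, 0, 0, 0, 0, 0.0421, 0], [0, 0, 0, 0, 0, 0.0421, 0], [0, 0, 0, 0, 0, 0.0421, 0], [0.1074, 0.0989, 0, 0, 0, 0, 0], [0.1074, 0.0989, 0, 0, 0, 0, 0], [0.1074, 0.0989, 0, 0, 0, 0, 0], [0.1074, 0.0989, 0, 0, 0, 0, 0], [0.1074, 0.0989, 0, 0, 0, 0, 0], [0.1074, 0.0989, 0, 0, 0, 0, 0], [0.1074, 0.0989, 0, 0, 0, 0, 0], [0, 0, 0, 0, 0, 0, 0], [0, 0, 0, 0, 0, 0, 0]]
  ]
}}

```text
clock: 14.35
tcp_pos: [0.6502, -0.2273, 0.1984]
orientation: [-0.0, 0.635, 0.772, -0.0]
wrist_force: [0.2, -0.0, 0.0]
finger_gap: 0.0855
grip_force: 0.0
```

```bash
python3 - <<'E'
from m import *
C={n:cams.read_camera(n) for n in("scene","top")}
s=env.get_state(); print(s["tcp_pos"],s["orientation"],s["joint_pos"])
im=np.hstack([cv2.resize(C["scene"]["pixels"][280:420,100:360,::-1],None,fx=1.5,fy=1.5),cv2.resize(C["top"]["pixels"][140:280,330:590,::-1],None,fx=1.5,fy=1.5)])
cv2.imwrite("pics/c3.png",im)
for t in("rack_bar","tray_in"):
    print(t,[(n,np.round(d["uv"]),round(d["conf"],2)) for n in C for d in spotter.landmark_of(t,n)])
E
```

```text
[ 0.6495 -0.229   0.1986] [-0.0002  0.6364  0.7714 -0.0003] [-0.4551  0.5535  0.3337  1.3516 -0.0005  0.9244]
rack_bar [('scene', array([481., 229.]), 0.75), ('scene', array([156., 334.]), 0.73), ('top', array([178., 145.]), 0.9), ('top', array([513., 254.]), 0.77)]
tray_in [('scene', array([279., 290.]), 0.69), ('scene', array([171., 352.]), 0.58), ('top', array([496., 257.]), 0.91)]
```

View pics/c3.png

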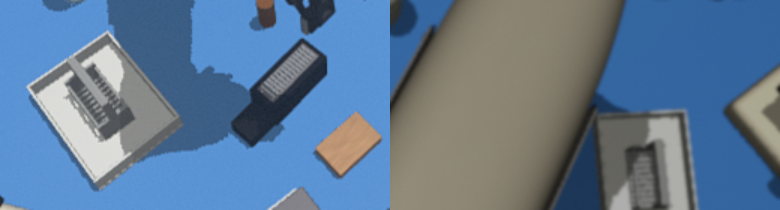

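The crop shows the rack upright in the tray and the stepped cassette untouched, with the fingers above it. I'll descend and grip.

Request:
{"name": "jog_arm", "arguments": {
  "increments": [
    [[0, 0.008, 0.11, 0, 0, 0, 0], [0, 0, 0.11, 0, 0, 0, 0], [0, 0, 0.11, 0, 0, 0, 0], [0, 0, 0.11, 0, 0, 0, 0], [0, 0, 0.11, 0, 0, 0, 0], [0, 0, 0.1, 0, 0, 0, 0], [0, 0, 0.06, 0, 0, 0, 0], [0, 0, 0.032, 0, 0, 0, 0], [0, 0, 0, 0, 0, 0, 0], [0, 0, 0, 0, 0, 0, 255], [0, 0, 0, 0, 0, 0, 255], [0, 0, 0, 0, 0, 0, 255], [0, 0, 0, 0, 0, 0, 255], [0, 0, 0, 0, 0, 0, 255], [0, 0, 0, 0, 0, 0, 255], [0, 0, 0, 0, 0, 0, 255], [0, 0, 0, 0, 0, 0, 255]]
  ],
  "force": 60
}}

```text
clock: 16.35
tcp_pos: [0.653, -0.2286, 0.0151]
orientation: [0.001, 0.636, 0.772, 0.0]
wrist_force: [0.6, -0.2, 6.3]
finger_gap: 0.0475
grip_force: 63.8
```

Request:
{"name": "jog_arm", "arguments": {
  "increments": [
    [[0, 0, -0.08, 0, 0, 0, 255], [0, 0, -0.12, 0, 0, 0, 255], [0, 0, -0.14, 0, 0, 0, 255], [0, 0, -0.14, 0, 0, 0, 255], [0, 0, 0, 0, 0, 0.027, 255], [0, 0, 0, 0, 0, 0.027, 255], [0.07, -0.023, 0, 0, 0, 0, 255], [0.146, -0.0466, 0, 0, 0, 0, 255], [0.146, -0.0466, 0, 0, 0, 0, 255], [0.146, -0.0466, 0, 0, 0, 0, 255], [0.146, -0.0466, 0, 0, 0, 0, 255], [0.146, -0.0466, 0, 0, 0, 0, 255], [0.146, -0.0466, 0, 0, 0, 0, 255], [0.146, -0.0466, 0, 0, 0, 0, 255], [0.073, -0.023, 0, 0, 0, 0, 255], [0, 0, 0.1, 0, 0, 0, 255], [0, 0, 0.06, 0, 0, 0, 255], [0, 0, 0, 0, 0, 0, 255], [0, 0, 0, 0, 0, 0, 255]]
  ]
}}

```text
clock: 18.25
tcp_pos: [0.5521, 0.0611, 0.0932]
orientation: [-0.0, 0.699, 0.715, -0.0]
wrist_force: [1.0, 0.2, -2.1]
finger_gap: 0.0472
grip_force: 63.0
```

```bash
python3 - <<'E'
from m import *
C={n:cams.read_camera(n) for n in("scene","top")}
s=env.get_state(); print(s["tcp_pos"],s["orientation"],s["joint_pos"],s["finger_gap"])
im=np.hstack([cv2.resize(C["scene"]["pixels"][170:300,290:420,::-1],None,fx=3,fy=3),cv2.resize(C["top"]["pixels"][170:300,200:330,::-1],None,fx=3,fy=3)])
cv2.imwrite("pics/c4.png",im)
for t in("cassette_tail","cassette_nose","track_end","lintel"):
    print(t,[(n,np.round(d["uv"],1),round(d["conf"],2)) for n in C for d in spotter.landmark_of(t,n)])
x,y,z=s["tcp_pos"]; 
print("expected tail",[proj(C[n],[x+.002,y-.095,z-.003]) for n in C])
E
```

```text
[0.5532 0.0609 0.0942] [0.0005 0.6993 0.7148 0.0004] [-0.0346  0.3553 -0.2422  0.9719 -0.      1.5143] 0.04719806043309618
cassette_tail [('scene', array([289.5, 231.8]), 0.96), ('scene', array([334.7, 239.5]), 0.62), ('top', array([307.5, 230.2]), 0.7), ('top', array([323.3, 297.2]), 0.7)]
cassette_nose [('scene', array([383.4, 199.7]), 0.71), ('scene', array([276.2, 288. ]), 0.2), ('top', array([300.6, 365.3]), 0.78)]
track_end [('scene', array([332.2, 256.8]), 0.65), ('scene', array([147.5, 261.7]), 0.32), ('scene', array([172. , 349.1]), 0.26), ('top', array([317.2, 232.4]), 0.88), ('top', array([514.3, 253.1]), 0.28)]
lintel [('scene', array([393.1, 197.9]), 0.86), ('scene', array([332.1, 377.5]), 0.66)]
expected tail [array([336.3123, 239.1972]), array([309.6438, 227.8157])]
```

View pics/c4.png

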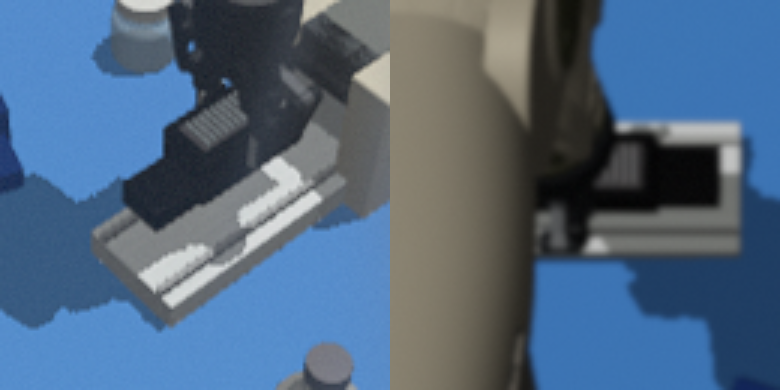

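The crop shows the cassette held level over the track, tail outward, ending at top pixel (310,229), well inside the track's length. I'll lower it with a 2 mm sideways correction.

Request:
{"name": "jog_arm", "arguments": {
  "increments": [
    [[0, 0.007, 0.06, 0, 0, 0, 255], [0, 0, 0.06, 0, 0, 0, 255], [0, 0, 0.04, 0, 0, 0, 255], [0, 0, 0.02, 0, 0, 0, 255], [0, 0, 0.01, 0, 0, 0, 255], [0, 0, 0, 0, 0, 0, 255], [0, 0, 0, 0, 0, 0, 255]]
  ]
}}

```text
clock: 19.45
tcp_pos: [0.5548, 0.0611, 0.0464]
orientation: [0.0, 0.699, 0.715, 0.0]
wrist_force: [-0.4, -1.0, -2.5]
finger_gap: 0.0474
grip_force: 63.0
```

Request:
{"name": "jog_arm", "arguments": {
  "increments": [
    [[0, 0, 0.008, 0, 0, 0, 255], [0, 0, 0.003, 0, 0, 0, 255], [0, 0, 0, 0, 0, 0, 255], [0, 0, 0, 0, 0, 0, 120], [0, 0, 0, 0, 0, 0, 60], [0, 0, 0, 0, 0, 0, 0], [0, 0, 0, 0, 0, 0, 0], [0, 0, 0, 0, 0, 0, 0], [0, 0, -0.05, 0, 0, 0, 0], [0, 0, -0.12, 0, 0, 0, 0], [0, 0, -0.18, 0, 0, 0, 0], [0, 0, -0.18, 0, 0, 0, 0], [0, 0, -0.1, 0, 0, 0, 0], [0, 0, 0, 0, 0, 0, 0]]
  ]
}}

```text
clock: 20.85
tcp_pos: [0.557, 0.0611, 0.2063]
orientation: [0.003, 0.699, 0.715, 0.003]
wrist_force: [0.4, 0.4, 0.4]
finger_gap: 0.0853
grip_force: 0.0
```

Request:
{"name": "jog_arm", "arguments": {
  "increments": [
    [[-0.15, 0, 0, 0, 0, 0, 255], [-0.15, 0, 0, 0, 0, 0, 255], [-0.15, 0, 0, 0, 0, 0, 255], [-0.15, 0, 0, 0, 0, 0, 255], [0, 0, 0, 0, 0.037, 0, 255], [0, 0, 0, 0, 0.037, 0, 255], [0, 0, 0, 0, 0.037, 0, 255], [0, 0, 0, 0, 0.037, 0, 255], [0, 0, 0, 0, 0.037, 0, 255], [0, 0, 0, 0, 0.037, 0, 255], [0, 0, 0, 0, 0, 0, 255], [0, 0, 0, 0, 0, 0, 255]]
  ]
}}

```text
clock: 22.05
tcp_pos: [0.5574, -0.0893, 0.1993]
orientation: [-0.245, 0.658, 0.671, 0.238]
wrist_force: [0.1, 0.6, 0.2]
finger_gap: 0.0001
grip_force: 0.0
```

```bash
cat > st.py <<'E'
from m import *
s=env.get_state(); Rm=rot(s["orientation"]); print(s["clock"],s["tcp_pos"],s["joint_pos"],s["finger_gap"],s["wrist_force"]); print(Rm)
C={n:cams.read_camera(n) for n in("scene","top")}
for t in("cassette_tail","cassette_nose","cassette_center"):
    print(t,[(n,np.round(d["uv"],1),round(d["conf"],2),atz(C[n],d["uv"],.056 if t!="cassette_tail" else .042)) for n in C for d in spotter.landmark_of(t,n)])
E
cat > pic.py <<'E'
import sys
from m import *
C={n:cams.read_camera(n) for n in("scene","top")}
im=np.hstack([cv2.resize(C["scene"]["pixels"][130:300,290:480,::-1],None,fx=2,fy=2),cv2.resize(C["top"]["pixels"][150:320,150:340,::-1],None,fx=2,fy=2)])
cv2.imwrite(f"pics/{sys.argv[1]}.png",im)
E
python3 st.py; python3 pic.py c5
```

```text
22.05 [ 0.5574 -0.0893  0.1993] [-0.5926  0.5848  0.1817  1.6183  0.5512  0.8286] 0.0001207783468142353 [0.0728 0.563  0.2448]
[[-0.0147  0.9998 -0.0153]
 [ 0.7667  0.0211  0.6416]
 [ 0.6418 -0.0023 -0.7669]]
cassette_tail [('scene', array([337.1, 252. ]), 0.95, array([ 0.5559, -0.0314,  0.042 ])), ('scene', array([288.5, 229.5]), 0.54, array([ 0.4313, -0.0791,  0.042 ])), ('top', array([323.2, 297.3]), 0.69, array([ 0.4169, -0.065 ,  0.042 ])), ('top', array([308. , 233.2]), 0.61, array([ 0.5525, -0.0291,  0.042 ])), ('top', array([242.3, 229.8]), 0.58, array([0.5566, 0.112 , 0.042 ]))]
cassette_nose [('scene', array([386. , 216.3]), 0.8, array([0.5553, 0.1213, 0.056 ])), ('scene', array([274. , 184.6]), 0.76, array([ 0.2978, -0.0269,  0.056 ])), ('top', array([242.7, 232.4]), 0.8, array([0.5486, 0.1085, 0.056 ]))]
cassette_center [('scene', array([371.3, 225.7]), 0.81, array([0.5549, 0.0741, 0.056 ])), ('top', array([265.6, 230.8]), 0.72, array([0.5531, 0.0602, 0.056 ]))]
```

View pics/c5.png

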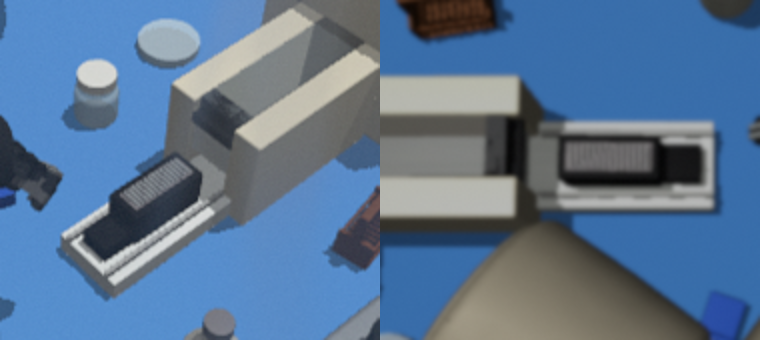

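The crop shows the cassette seated between the rails, its tail end near top pixel (309,232), and the leaned, closed fingers behind it. I'll lower them behind the tail.

Request:
{"name": "jog_arm", "arguments": {
  "increments": [
    [[-0.0816, -0.008, 0.0976, 0, 0, 0, 255], [-0.0816, 0, 0.0976, 0, 0, 0, 255], [-0.0816, 0, 0.0976, 0, 0, 0, 255], [-0.0816, 0, 0.0976, 0, 0, 0, 255], [-0.0816, 0, 0.0976, 0, 0, 0, 255], [0, 0, 0, 0, 0, 0, 255], [0, 0, 0, 0, 0, 0, 255]]
  ]
}}

```text
clock: 23.25
tcp_pos: [0.5554, -0.0884, 0.042]
orientation: [-0.245, 0.657, 0.672, 0.239]
wrist_force: [0.2, -0.6, 1.0]
finger_gap: -0.0
grip_force: 0.0
```

Request:
{"name": "jog_arm", "arguments": {
  "increments": [
    [[0.0307, 0, 0.0257, 0, 0, 0, 255], [0.0307, 0, 0.0257, 0, 0, 0, 255], [0.0307, 0, 0.0257, 0, 0, 0, 255], [0.0307, 0, 0.0257, 0, 0, 0, 255], [0.0307, 0, 0.0257, 0, 0, 0, 255], [0.0307, 0, 0.0257, 0, 0, 0, 255], [0.0307, 0, 0.0257, 0, 0, 0, 255], [0.0307, 0, 0.0257, 0, 0, 0, 255], [0.0307, 0, 0.0257, 0, 0, 0, 255], [0.0307, 0, 0.0257, 0, 0, 0, 255], [0.0307, 0, 0.0257, 0, 0, 0, 255], [0.0307, 0, 0.0257, 0, 0, 0, 255], [0.0307, 0, 0.0257, 0, 0, 0, 255], [0, 0, 0, 0, 0, 0, 255]]
  ]
}}

```text
clock: 24.65
tcp_pos: [0.5527, 0.0424, 0.0419]
orientation: [-0.244, 0.657, 0.672, 0.239]
wrist_force: [-0.1, -0.1, 0.5]
finger_gap: 0.0003
grip_force: 0.0
```

```bash
python3 st.py; python3 pic.py c6
```

```text
24.65 [0.5527 0.0424 0.0419] [-0.4027  0.6004 -0.2032  1.0998  0.625   1.0363] 0.00027521705592833316 [-0.1343 -0.0932  0.53  ]
[[-0.0183  0.9997 -0.0143]
 [ 0.7663  0.0232  0.6421]
 [ 0.6422  0.0008 -0.7665]]
cassette_tail [('scene', array([362.7, 235.5]), 0.87, array([0.5565, 0.0466, 0.042 ])), ('scene', array([332.8, 259.5]), 0.34, array([ 0.5661, -0.0526,  0.042 ])), ('top', array([273.5, 232. ]), 0.7, array([0.5534, 0.0448, 0.042 ]))]
cassette_nose []
cassette_center [('scene', array([395.5, 209.7]), 0.65, array([0.5543, 0.1538, 0.056 ])), ('top', array([227.1, 228.4]), 0.84, array([0.5564, 0.142 , 0.056 ]))]
```

View pics/c6.png

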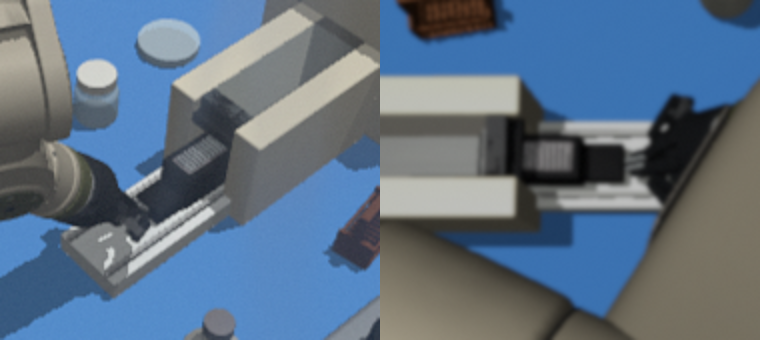

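The crop shows the nose through the mouth, the flap lifting, and the fingertips on the tail end near top pixel (272,232). I'll keep pushing.

Request:
{"name": "jog_arm", "arguments": {
  "increments": [
    [[0.0307, 0, 0.0257, 0, 0, 0, 255], [0.0307, 0, 0.0257, 0, 0, 0, 255], [0.0307, 0, 0.0257, 0, 0, 0, 255], [0.0307, 0, 0.0257, 0, 0, 0, 255], [0.0307, 0, 0.0257, 0, 0, 0, 255], [0.0307, 0, 0.0257, 0, 0, 0, 255], [0.0307, 0, 0.0257, 0, 0, 0, 255], [0.0307, 0, 0.0257, 0, 0, 0, 255], [0.0307, 0, 0.0257, 0, 0, 0, 255], [0.024, 0, 0.02, 0, 0, 0, 255], [0, 0, 0, 0, 0, 0, 255]]
  ]
}}

```text
clock: 26.25
tcp_pos: [0.5502, 0.1407, 0.0421]
orientation: [-0.245, 0.656, 0.672, 0.239]
wrist_force: [-1.0, -0.9, -1.1]
finger_gap: 0.0002
grip_force: 0.0
```

```bash
python3 st.py; python3 pic.py c7
```

```text
26.25 [0.5502 0.1407 0.0421] [-0.2381  0.5409 -0.3012  0.9425  0.6704  1.2343] 0.00022031277495802073 [-0.9549 -0.912  -1.1143]
[[-0.0182  0.9997 -0.015 ]
 [ 0.7655  0.0236  0.643 ]
 [ 0.6432  0.0003 -0.7657]]
cassette_tail [('scene', array([373.7, 150.9]), 0.75, array([0.3518, 0.2688, 0.042 ])), ('scene', array([289.3, 230.7]), 0.59, array([ 0.4355, -0.0798,  0.042 ])), ('scene', array([392.9, 213.6]), 0.47, array([0.5515, 0.1499, 0.042 ])), ('top', array([323.3, 298.6]), 0.68, array([ 0.4141, -0.0652,  0.042 ])), ('top', array([225.1, 230. ]), 0.39, array([0.5553, 0.1489, 0.042 ]))]
cassette_nose [('scene', array([271.7, 185.7]), 0.63, array([ 0.2973, -0.0337,  0.056 ])), ('top', array([304.3, 365.4]), 0.68, array([ 0.2776, -0.0301,  0.056 ]))]
cassette_center [('scene', array([277.8, 205.3]), 0.86, array([ 0.3623, -0.0604,  0.056 ])), ('scene', array([334.3, 259.6]), 0.42, array([ 0.5761, -0.0566,  0.056 ])), ('top', array([312.1, 340.8]), 0.82, array([ 0.3271, -0.0446,  0.056 ]))]
```

View pics/c7.png

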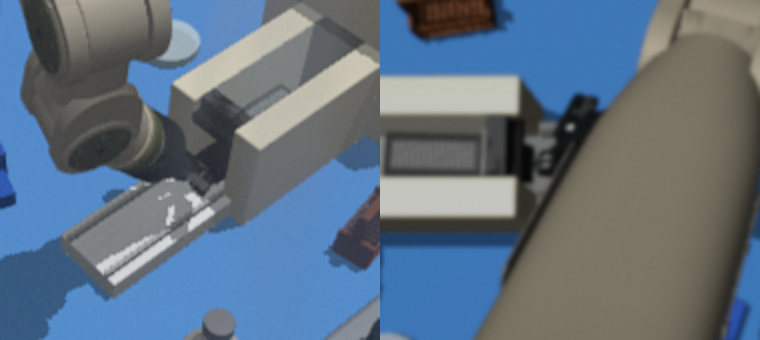

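The picture shows the body fully under the window and the fingers at the mouth, with the tail end at about +4 mm. I'll make a small final push.

Request:
{"name": "jog_arm", "arguments": {
  "increments": [
    [[0.0083, 0, 0.0069, 0, 0, 0, 255], [0.0083, 0, 0.0069, 0, 0, 0, 255], [0.0083, 0, 0.0069, 0, 0, 0, 255], [0, 0, 0, 0, 0, 0, 255], [0, 0, 0, 0, 0, 0, 255]]
  ]
}}

```text
clock: 27.25
tcp_pos: [0.5502, 0.1477, 0.0417]
orientation: [-0.245, 0.657, 0.672, 0.239]
wrist_force: [0.1, -0.9, 0.1]
finger_gap: 0.0001
grip_force: 0.1
```

Request:
{"name": "jog_arm", "arguments": {
  "increments": [
    [[0.0092, 0, 0.0077, 0, 0, 0, 255], [0, 0, 0, 0, 0, 0, 255], [-0.03, 0, -0.0257, 0, 0, 0, 255], [-0.0614, 0, -0.0514, 0, 0, 0, 255], [-0.0921, 0, -0.0771, 0, 0, 0, 255], [-0.0921, 0, -0.0771, 0, 0, 0, 255], [-0.0921, 0, -0.0771, 0, 0, 0, 255], [-0.0921, 0, -0.0771, 0, 0, 0, 255], [-0.0921, 0, -0.0771, 0, 0, 0, 255], [-0.0921, 0, -0.0771, 0, 0, 0, 255], [0, 0, -0.15, 0, 0, 0, 255], [0, 0, -0.15, 0, 0, 0, 255], [0, 0, -0.15, 0, 0, 0, 255], [0, 0, 0, 0, 0, 0, 255], [0, 0, 0, 0, 0, 0, 255], [0, 0, 0, 0, 0, 0, 255]]
  ]
}}

```text
clock: 28.85
tcp_pos: [0.5559, -0.1313, 0.127]
orientation: [-0.245, 0.657, 0.672, 0.239]
wrist_force: [-0.7, 0.0, -0.1]
finger_gap: -0.0001
grip_force: 0.0
```

```bash
python3 - <<'E'
from m import *
C={n:cams.read_camera(n) for n in("scene","top")}
cr=[cv2.resize(C["scene"]["pixels"][130:250,350:460,::-1],(400,436),interpolation=2),cv2.resize(C["top"]["pixels"][170:280,150:251,::-1],(400,436),interpolation=2)]
cv2.imwrite("pics/c8.png",np.hstack(cr))
for t in("cassette_center","flap","rack_bar","cassette_tail"):
    print(t,[(n,np.round(d["uv"],1),round(d["conf"],2)) for n in C for d in spotter.landmark_of(t,n)])
for v in([.55,.1445+.012,.03+.024],[.55,.1445+.012-0+.042,.082],[.55,.1445+.012+.148,.082]): print([proj(C[n],v).round(1) for n in C])
E
```

```text
cassette_center [('scene', array([278. , 202.1]), 0.69), ('top', array([380.2, 241.7]), 0.46)]Traceback (most recent call last):
  File "<stdin>", line 6, in <module>
ValueError: it knows: beaker_mid, cassette_center, cassette_nose, cassette_tail, lintel, mailer_mid, petri_mid, port, rack_bar, short_box_center, specimen_jar_mid, track_end, tray_in, vial_mid, wash_bottle_mid
```

View pics/c8.png

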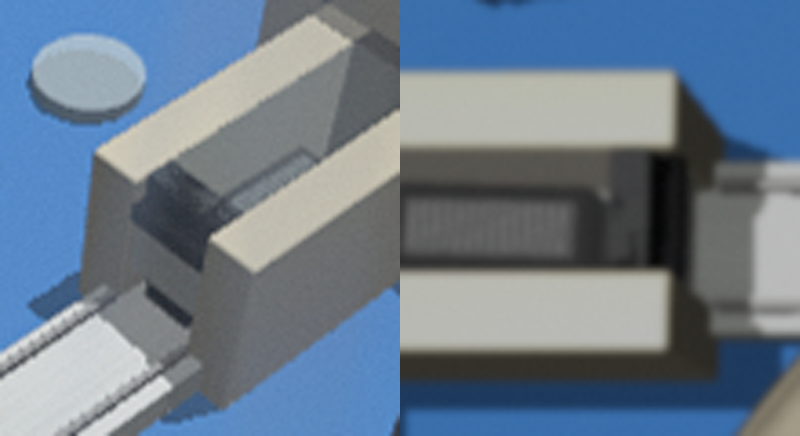

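```bash
python3 - <<'E'
from m import *
c=cams.read_camera("top")
for cr in((605,228),(582,228),(592,190),(592,268)): print(cr,atz(c,(150+(cr[0]-400)*101/400,170+cr[1]*110/436),.082))
# mouth plane: cheek front edges at z=.14
for cr in((675,75),(668,350)): print("cheek",atz(c,(150+(cr[0]-400)*101/400,170+cr[1]*110/436),.14))
for t in("rack_bar","tray_in"):
  print(t,[(n,atz(C,d["uv"],.079 if t=="rack_bar" else .004),round(d["conf"],2)) for n in("scene","top") for C in[cams.read_camera(n)] for d in spotter.landmark_of(t,n)])
E
```

```text
(605, 228) [0.5524 0.1895 0.082 ]
(582, 228) [0.5521 0.2016 0.082 ]
(592, 190) [0.5724 0.1976 0.082 ]
(592, 268) [0.5311 0.195  0.082 ]
cheek [0.6204 0.145  0.14  ]
cheek [0.482  0.1407 0.14  ]
rack_bar [('scene', array([0.7312, 0.252 , 0.079 ]), 0.73), ('scene', array([ 0.5022, -0.4528,  0.079 ]), 0.57), ('top', array([0.7298, 0.2552, 0.079 ]), 0.69)]
tray_in [('scene', array([ 0.5135, -0.4439,  0.004 ]), 0.93), ('scene', array([0.5317, 0.185 , 0.004 ]), 0.6)]
```

```bash
python3 - <<'E'
from m import *
c=cams.read_camera("scene")
k=lambda p:((proj(c,p)-[350,130])*[400/110,436/120]).round(0)
for dx in(-.029,.029):
  for n,a in(("shut",0),("0.3",.3),("0.6",.6)):
    print(dx,n,k([.552+dx,.1435+.006+.048*np.sin(a),.106-.048*np.cos(a)]))
print("floor",k([.523,.1435,.03]),k([.581,.1435,.03]))
c2=cams.read_camera("scene"); print(np.abs(c2["pixels"][190:220,385:405].astype(int)-c["pixels"][190:220,385:405]).max())
# vertical profile at column through port
g=cv2.cvtColor(c["pixels"],cv2.COLOR_RGB2GRAY)
for u in(392,396,400): print(u,g[180:225,u].tolist())
E
```

```text
-0.029 shut [129. 264.]
-0.029 0.3 [144. 252.]
-0.029 0.6 [159. 237.]
0.029 shut [189. 314.]
0.029 0.3 [205. 302.]
0.029 0.6 [220. 286.]
floor [118. 295.] [178. 346.]
8
392 [67, 70, 66, 69, 65, 64, 64, 64, 66, 66, 66, 59, 57, 61, 59, 67, 93, 97, 98, 93, 96, 94, 96, 95, 94, 93, 96, 96, 83, 57, 49, 47, 52, 90, 118, 134, 133, 130, 131, 132, 131, 132, 134, 133, 132]
396 [80, 72, 63, 61, 58, 55, 57, 58, 54, 55, 59, 59, 61, 57, 49, 53, 55, 48, 62, 85, 95, 96, 94, 93, 93, 93, 96, 92, 92, 94, 93, 88, 65, 47, 43, 47, 75, 117, 136, 132, 134, 132, 131, 131, 132]
400 [68, 69, 60, 60, 60, 64, 54, 52, 54, 54, 54, 52, 51, 54, 55, 58, 57, 51, 49, 49, 52, 61, 86, 95, 94, 94, 93, 92, 95, 92, 92, 91, 93, 98, 89, 66, 48, 50, 46, 64, 109, 134, 133, 135, 127]
```

```bash
python3 -c "
from h import *
print(ticket.hand_in())"
```

```text
the job is handed in; nothing more can be done
None
```

I handed the job in, but it returned no verdict. By my camera checks the rack stands upright in the return tray, the cassette is fully inside tall end first (tail about 12 mm past the mouth), the flap hangs shut, and the arm is clear.

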